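# Pack hub flanges alternately up and down in the packing tray

## Task

Pack the row of small steel hub flanges tight in the tray. Next to the flange already standing at the end stop goes the small inverted one (crown down, its brim lapping over the first one's brim), then the small upright one (crown up); when all three stand loosely in the tray in that order, slide the black follower block up behind them so that the last flange is pushed in under the inverted one's brim and the whole row is tight between end stop and follower. Leave the larger flange, the wrench, the bin and the can alone.

Things in the scene. Friction and masses are not known exactly. Their poses are not given: they have to be found in the camera images.
- tray: Fixed low aluminium tray. Origin: on the bench plane, on its centre line, at the inner face of its end stop (36 mm high); x runs along the tray from the end stop to the follower, z up. Floor 6 mm above the bench (flanges in the tray stand at z = 6 mm), 95 mm wide, x = -25 to 315 mm. Two side rails, 9 mm high over the floor, 7 mm wide, leave a lane 66 mm wide about the centre line.
- follower (a joint): Sliding follower block at the tray's open end, in m: its front face stands 260 mm minus this value from the end stop. Starts at 0 to 0.03, grows towards the end stop, reads 0.102 with three flanges packed tight. About 3 N friction (8 N with the row); stays where left. 30 mm thick along the tray, 60 mm wide, top 54 mm above the bench.
- follower_face (a point): Centre line of the follower's front face (the one that meets the last flange), 11 mm above the bench. Axes as the tray's.
- follower_back (a point): Centre of the follower's flat back plate, 31 mm above the bench: push here, towards the end stop (along the tray's -x). Axes as the tray's.
- flange_first: Small hat-shaped steel flange: brim 62 mm diameter and 10 mm thick, crown (hub) 34 mm diameter rising 22 mm from the brim, total height 32 mm, about 0.33 kg. It stands crown up in the tray, within a few mm of the end stop. Origin: centre of its underside, z up.
- flange_inverted: The same small flange lying crown down on the bench: the 34 mm crown below (0 to 22 mm), the 62 mm brim on top (22 to 32 mm). Origin: centre of its underside (the crown's end face), z up. Packed tight beside an upright flange (crown against that one's brim) the centres are 48 mm apart.
- flange_upright: The same small flange standing crown up on the bench: brim below (0 to 10 mm), crown above (10 to 32 mm). Origin: centre of its underside, z up.
- flange_large: Bystander: a larger flange of the same shape, crown up, brim 86 mm diameter and 12 mm thick, crown 50 mm, 40 mm high. Too wide for the tray. Origin: centre of its underside. The three flanges on the bench trade places.
- wrench: Bystander: steel wrench lying flat on the bench to the right of the tray.
- parts_bin: Bystander: open blue bin, 80 x 150 x 50 mm, to the left of the tray. Origin: centre of its underside.
- can: Bystander: grey can 66 mm diameter, 110 mm high, to the left of the tray. Origin: centre of its underside.
Things that resemble listed ones, but are neither listed nor needed, are in the scene too. Leave any brown or yellow look-alike of the flange_inverted alone.

How it is judged:
On the way:
1. the inverted and then the upright flange stand in the tray in that order beyond the first one, the inverted one's brim over the first one's brim, with the follower not yet slid up (horizontal distance between flange_inverted and flange_first below 0.0615 m and angle between each of flange_inverted, flange_upright's own z axis and vertical below 0.08 rad and height (world z) of each of flange_inverted, flange_upright below 0.009 m and x of flange_inverted in the frame of tray above 0.07 m and height (world z) of flange_upright above 0.003 m and x of flange_upright in the frame of tray above 0.115 m and x of flange_upright in the frame of follower_face below -0.028 m and y of flange_upright in the frame of tray between -0.006 and 0.006 m and value of joint follower below 0.092 m), for 0.2 s.
At the end, for the whole second after the job is handed in: Small flanges flat (0.08 rad), at rest on the tray floor (3 mm), order first, inverted, upright; neighbours under 52 mm apart, first within 5 mm of the end stop; inverted within 10 and upright within 6 mm of the centre line; follower above 0.097; bystanders not moved 30 mm (value of joint follower above 0.097 m and horizontal distance between flange_inverted and flange_first below 0.052 m and horizontal distance between flange_inverted and flange_upright below 0.052 m and x of flange_first in the frame of tray below 0.036 m and y of flange_inverted in the frame of tray between -0.01 and 0.01 m and y of flange_upright in the frame of tray between -0.006 and 0.006 m and angle between each of flange_first, flange_inverted, flange_upright's own z axis and vertical below 0.08 rad and height (world z) of each of flange_first, flange_inverted, flange_upright below 0.009 m and linear speed of each of flange_inverted, flange_upright, flange_first below 0.02 m/s); the robot touches nothing.
It fails at once if the larger flange is moved more than 30 mm (distance of flange_large from where it was at the start of the episode above 0.03 m).
It fails at once if the wrench is moved more than 30 mm (distance of wrench from where it was at the start of the episode above 0.03 m).
It fails at once if the bin is moved more than 30 mm (distance of parts_bin from where it was at the start of the episode above 0.03 m).
It fails at once if the can is moved more than 30 mm (distance of can from where it was at the start of the episode above 0.03 m).
It also fails if it takes over 72 s, if anything falls off the work surface, if the arm or the gripper's body presses on something with over 40 N, if the wrist force passes 120 N, or if a joint passes its speed limit or range.

## Robot

A 6-joint arm with a two-finger parallel gripper is mounted at the origin on the work surface. World frame = base frame: x ahead of the robot, y to its left, z up, the work surface at z = 0. Lengths are in m, angles in rad, forces in N, time in s.
With the tool pointing down it reaches from about 0.425 to 1.125 m from the base axis. Payload 14.9 kg.
Tool frame: the origin (TCP) lies on the centre line of the jaws, within the pads' length; the fingertips stand 22 mm ahead of it and the grasp point (between the pads) lies 3 mm ahead of it; z points along the fingers, x is the direction in which the jaws open and shut, and the axes are right-handed (so a half turn about z gives the same grasp; the last joint's range is limited). The gripper opens to 91 mm and grips with 3 to 60 N. Pads are 32 mm wide; open, the fingers measure 118 mm over their backs; the gripper's body (76 mm by 178 mm) begins 60 mm behind the grasp point.
Start: joints at [-1.36, 0.379, 1.734, -0, 1.028, -0.033], TCP at [0.169, -0.679, 0.236] pointing down, gripper open.
Joint ranges: [-2.77, 2.77], [-0.74, 2.19], [0, 2.66], [-1.06, 4.2], [0.31, 2.87], [-3.08, 3.08]. Speed limits (rad/s): [1.89, 1.89, 2.39, 3.14, 3.14, 3.14].

## Interface

Orientations are given as a unit quaternion [x, y, z, w].
In Python, from rig import status, viewer, ticket gives the robot as it stands. The module is installed in compiled form; this text tells all that it offers.
- The arm moves only by the tool drive_tool, never from a script. Its argument "series" is text: rows parted by semicolons, each of 5 numbers parted by spaces: the finger opening in cm, from 0 to 9.12, then the shift along the tool's x, y, z in cm, then the turn about the tool's z in rad. A call has 1 to 8 rows; each row is the pose to reach, as a shift and turn from the pose commanded when the call began, along the tool's axes at that moment; what a row does not reach only later rows make up. A row lasts 1/8 s, in which the tool goes at most 62.5 mm and 10.7 degrees, less where a joint would pass 70% of its speed; a pose out of reach is approached as far as the arm can. A call with a gripper value outside its range is refused whole. The fingers move at their own pace and stop on an object; "grip_force" is the grip in N (left out, the last holds). Time passes only in rows, so rows that repeat a pose let the fingers close. It gives the time, the measured TCP pose, the force and the opening at its end, in the units of the state.
- status.get_obs(): the state, without advancing time (a new reading comes with each control period).
- viewer.grab_frame(name): name is "side" or "top"; returns a dict with "frame" (400x640x3 uint8, red, green, blue), "fx", "fy", "cx", "cy" (pixels), "T" (4x4, takes a point from camera to world coordinates). Camera axes: x right, y up, looking along -z (the intrinsics and any distortion apply to the point x, -y, -z); pixel columns grow to the right and rows downward; lengths in m; the calibration is good to about 2 mm. A picture is of the moment at which its call begins. There is no depth.
- ticket.hand_in(): hands the job in, once; it reports no verdict.
The state is a dict: "clock": time; "joint_pos": joint angles; "qvel": joint speeds; "effort": joint torques, N m; "tool_pos": TCP position; "tool_rot": TCP orientation; "ft_force": force on the tool from outside, world axes, zero at the start; "moment": the same for the moment, N m; "finger_gap": opening from 0.0 (shut) to 1.0 (fully open).
Only numpy, scipy, OpenCV 4.12 (cv2) and the standard library are available. Lean on these libraries where they do the work, as an engineer would, in place of code of your own. Each camera call takes 0.05 s, during which the arm holds its last target.

## Working session

There is one attempt and no reset: what is moved stays moved. The work goes in short steps, Python scripts to look and compute and a tool call to move; the robot and the scene stay as the last step left them, time stands still between calls to the robot, and variables do not carry over. Pictures are saved under pics/ and viewed, and the job is handed in when it is done.

Besides the shell and the picture viewer there is one more tool, called in YAML: its name, and indented under it one key for each argument. drive_tool: Moves the arm, as the interface text tells. Its arguments: {"type":"object","properties":{"series":{"type":"string"},"grip_force":{"type":"number"}},"required":["series"]}

```bash
mkdir -p pics; python3 - <<'E'
from rig import status, viewer
import cv2,numpy as np
print(status.get_obs())
for n in("side","top"):
    d=viewer.grab_frame(n); cv2.imwrite(f"pics/{n}0.png",d["frame"][:,:,::-1])
    print(n,{k:v for k,v in d.items() if k!="frame"})
E
```

```text
{'clock': 0.0, 'joint_pos': array([-1.36031319e+00,  3.79384130e-01,  1.73480382e+00, -1.21335935e-05,
        1.02847395e+00, -3.33047588e-02]), 'qvel': array([-2.98884120e-04, -8.33314393e-04, -4.39319638e-04, -2.62604864e-05,
        1.35100285e-03, -1.40872656e-05]), 'effort': array([-1.27298452e-03, -7.63732839e+01, -4.34368694e+01,  6.49947999e-02,
        4.25375858e-02, -1.14283716e-04]), 'tool_pos': array([ 0.16887564, -0.67893319,  0.23529391]), 'tool_rot': array([ 7.87840708e-01, -6.15878829e-01, -4.13330883e-04, -3.39121588e-04]), 'ft_force': array([ 0.63266263, -0.43385796,  0.72742212]), 'moment': array([0.00505804, 0.03616895, 0.03451464]), 'finger_gap': 1.0013250840691115}
side {'fx': 468.17615869269906, 'fy': 468.17615869269906, 'cx': 320.3994759018893, 'cy': 200.93084378722872, 'T': array([[-0.99545775,  0.07679147, -0.05627547,  0.44156293],
       [-0.09296765, -0.65669492,  0.74840417,  0.8898141 ],
       [ 0.02051524,  0.75023653,  0.66085117,  0.79961442],
       [ 0.        ,  0.        ,  0.        ,  1.        ]])}
top {'fx': 514.9054674684076, 'fy': 514.9054674684076, 'cx': 317.5253901227217, 'cy': 195.80581486512722, 'T': array([[-0.00924173,  0.99453053, -0.10403663,  0.40851118],
       [-0.99987549, -0.01052161, -0.01176012,  0.02101836],
       [-0.01279043,  0.103915  ,  0.99450394,  1.27306457],
       [ 0.        ,  0.        ,  0.        ,  1.        ]])}
```

View pics/side0.png

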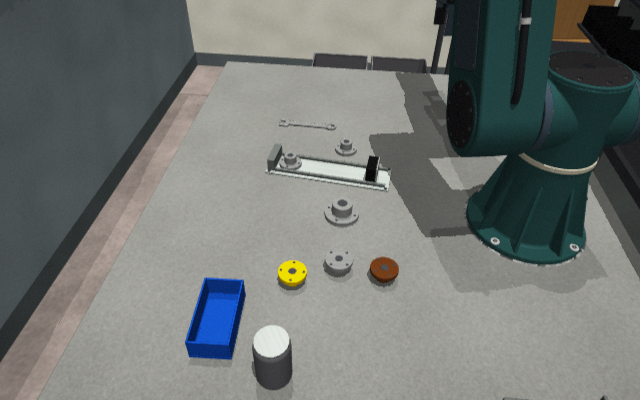

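View pics/top0.png

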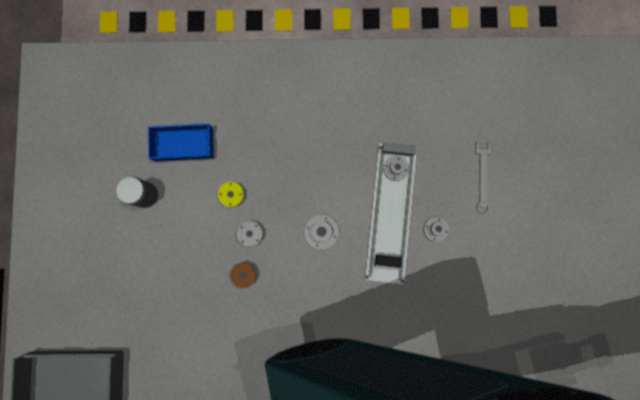

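```bash
cat > h.py <<'E'
from rig import status, viewer
import cv2,numpy as np
from scipy.optimize import least_squares
from scipy.spatial.transform import Rotation as R
def proj(d,P):
    P=np.atleast_2d(P);T=d["T"];c=(P-T[:3,3])@T[:3,:3]
    return np.c_[d["cx"]+d["fx"]*c[:,0]/-c[:,2], d["cy"]-d["fy"]*c[:,1]/-c[:,2]]
def onz(d,uv,z):
    T=d["T"];r=T[:3,:3]@np.array([(uv[0]-d["cx"])/d["fx"],-(uv[1]-d["cy"])/d["fy"],-1]);o=T[:3,3]
    return o+r*(z-o[2])/r[2]
def tri(ds,uvs):
    return least_squares(lambda p:np.concatenate([(proj(d,p)[0]-u) for d,u in zip(ds,uvs)]),[.6,0,0.02])
def crop(d,x0,y0,x1,y1,s,name):
    im=d["frame"][y0:y1,x0:x1,::-1]; cv2.imwrite(name,cv2.resize(im,None,fx=s,fy=s,interpolation=cv2.INTER_CUBIC))
E
python3 - <<'E'
from h import *
s=viewer.grab_frame("side");t=viewer.grab_frame("top")
crop(t,220,130,420,290,4,"pics/t1.png"); crop(t,360,130,500,290,4,"pics/t1b.png")
crop(s,255,115,405,195,5,"pics/s1.png");crop(s,265,190,415,300,5,"pics/s2.png")
E
```

```text
(no output)
```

View pics/t1.png

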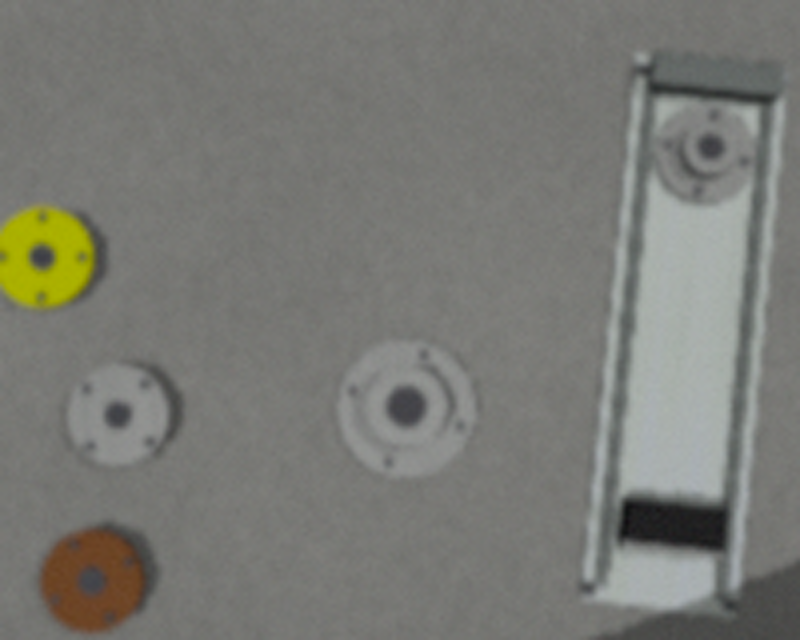

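View pics/t1b.png

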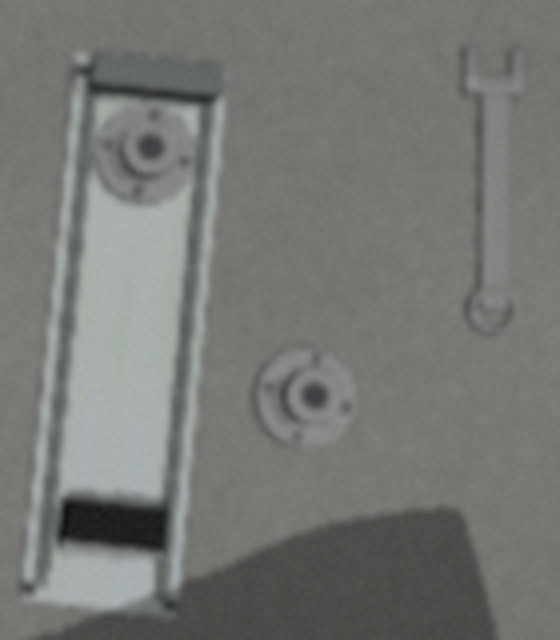

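View pics/s1.png

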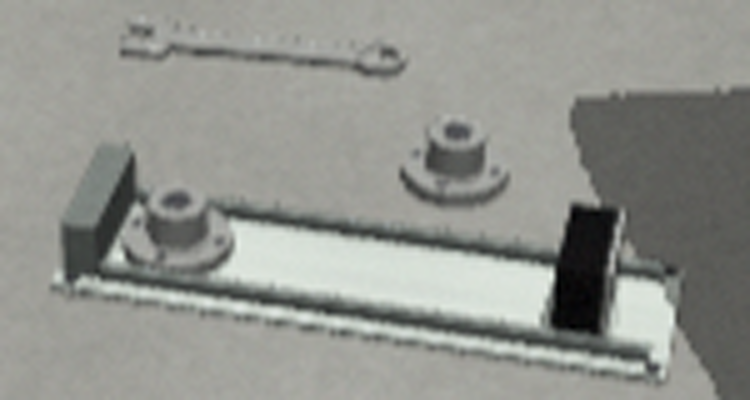

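View pics/s2.png

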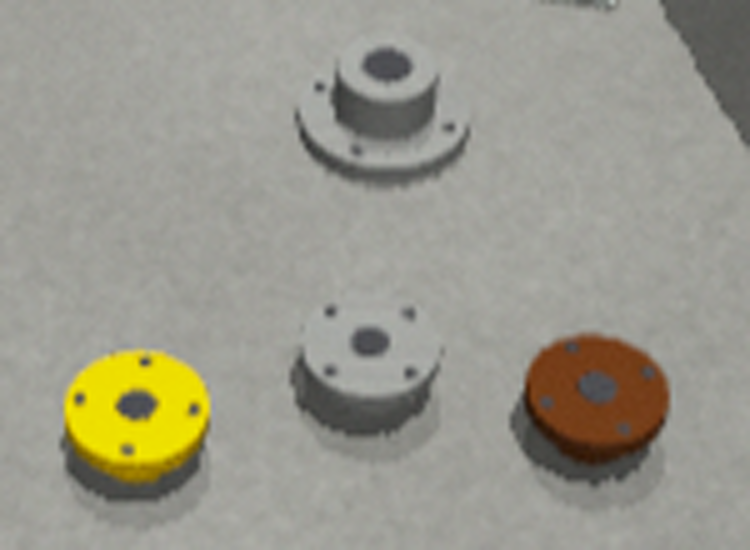

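```bash
cat > meas.py <<'E'
from h import *
def hole(d,u,v,r=6,z=0.032):
    g=cv2.GaussianBlur(cv2.cvtColor(d["frame"],cv2.COLOR_RGB2GRAY),(3,3),0).astype(float)
    p=np.array([u,v],float)
    for _ in range(3):
        x,y=np.round(p).astype(int); yy,xx=np.mgrid[y-r:y+r+1,x-r:x+r+1]; w=g[y-r:y+r+1,x-r:x+r+1]
        m=np.hypot(xx-p[0],yy-p[1])<=r
        w=np.clip((w[m].min()+25)-w,0,None)*m; p=np.array([(w*xx).sum(),(w*yy).sum()])/w.sum()
    return p
E
python3 - <<'E'
from meas import *
s=viewer.grab_frame("side");t=viewer.grab_frame("top")
for n,a,b,zt in [("inv",(249.5,233.5),(339,258.5),.032),("large",(321.5,231.5),(342,203),.04),("up",(438.7,228.8),(346.5,141.5),.032),("first",(397.6,166.8),(290.5,155),.038)]:
    ha=hole(t,*a,r=4);hb=hole(s,*b,r=4); q=tri([t,s],[ha,hb])
    print(n,ha.round(1),hb.round(1),q.x.round(4),"res",np.sqrt(2*q.cost).round(2),"top",onz(t,ha,zt)[:2].round(4),"side",onz(s,hb,zt)[:2].round(4))
g=cv2.cvtColor(t["frame"],cv2.COLOR_RGB2GRAY)
for v in range(180,250,14): print(v,g[v,360:425])
for u in (385,405): print(u,g[140:290,u])
E
```

```text
inv [249.  233.3] [338.4 258.1] [0.4499 0.2019 0.03  ] res 0.28 top [0.4493 0.2016] side [0.4503 0.2037]
large [321.2 231.2] [342.  202.7] [0.4527 0.0277 0.038 ] res 0.23 top [0.4523 0.0277] side [0.4531 0.0299]
up [438.3 228.5] [345.8 141.9] [ 0.4572 -0.2548  0.0259] res 0.35 top [ 0.4564 -0.2534] side [ 0.4578 -0.2458]
first [397.2 166.3] [289.8 154.6] [ 0.6083 -0.1583  0.0363] res 0.27 top [ 0.6076 -0.158 ] side [ 0.6085 -0.156 ]
180 [122 120 119 122 119 123 122 120 120 121 119 117 120 115 115 132 158 150
 121 106 109 130 161 173 172 173 173 170 166 153 142 135 131 126 121 125
 128 132 133 140 152 159 163 167 166 171 165 139 103  97 103 127 159 159
 134 121 120 118 119 119 117 117 118 119 116]
194 [119 118 120 120 120 121 123 122 121 119 120 117 117 126 156 167 145 114
 105 115 142 164 172 170 173 171 174 174 173 173 173 172 172 173 173 173
 173 174 174 175 172 171 172 171 171 161 135 104 100 118 143 157 143 124
 120 119 118 113 118 119 115 114 115 115 117]
208 [119 121 125 122 121 119 120 124 120 121 120 118 126 153 147 119 102 107
 124 157 172 172 172 173 175 171 174 173 170 172
[... 1209 characters left out ...]
 161 170 173 173 173 173 174 170 173 175 173 172 165 134 100
  78  73  74  73  76  78]
405 [114 115 115 110 104 103  99 102 105 103 105 101  89  64  55  85 128 153
 158 148 141 136 137 134 132 133 129 131 121 111 104 113 128 133 136 134
 143 155 165 170 171 174 172 168 168 167 167 168 167 163 163 164 166 164
 161 161 161 156 150 143 143 142 143 139 133 124 125 120 114 109 105 102
 104 104 103 104 105 107 104  99  98  97  95  96  97  98 102 104 106 105
 104 105 105 108 114 116 126 127 131 129 130 132 135 135 137 138 143 152
 157 158 159 159 156 162 163 164 161 161 163 159 155 157 159 161 157 153
 148 145 144 137 136 134 134 136 130 117 102  90  84  80  77  75  74  72
  73  75  74  73  73  74]
```

```bash
python3 - <<'E'
from meas import *
t=viewer.grab_frame("top");s=viewer.grab_frame("side")
for z in (.010,.015):
    P=np.array([onz(t,p,z)[:2] for p in [(394.1,180),(392.9,194),(391.3,208),(389.9,222),(388.7,236)]])
    k=np.polyfit(P[:,0],P[:,1],1); print(z,P.round(4).tolist(),k, "yaw",np.arctan(k[0]))
print("stop z6",onz(t,(385,153.6),.006),onz(t,(395,154.2),.006),"z36",onz(t,(385,150.3),.036))
for z in (.006,.03,.054): print("fol",z,onz(t,(385,253.8),z),onz(t,(385,265.6),z))
print("tray end",onz(t,(385,280.5),.006))
for p in [(98+0,0)]: pass
gs=cv2.cvtColor(s["frame"],cv2.COLOR_RGB2GRAY)
for v in (160,165,170): print(v,gs[v,355:395])
E
```

```text
0.01 [[0.5779, -0.1535], [0.5431, -0.1497], [0.5086, -0.145], [0.4743, -0.1407], [0.4401, -0.137]] [-0.12237921 -0.08291194] yaw -0.12177369354959161
0.015 [[0.5772, -0.1528], [0.5426, -0.1491], [0.5082, -0.1443], [0.474, -0.1401], [0.44, -0.1363]] [-0.12237921 -0.08230261] yaw -0.12177369354959162
stop z6 [ 0.64500642 -0.13309386  0.006     ] [ 0.64320164 -0.1579232   0.006     ] z36 [ 0.64755158 -0.12963103  0.036     ]
fol 0.006 [ 0.39695902 -0.12742781  0.006     ] [ 0.36840141 -0.12677548  0.006     ]
fol 0.03 [ 0.39717784 -0.12461603  0.03      ] [ 0.36916114 -0.12397606  0.03      ]
fol 0.054 [ 0.39739665 -0.12180425  0.054     ] [ 0.36992088 -0.12117663  0.054     ]
tray end [ 0.33253313 -0.12595616  0.006     ]
160 [161 161 161 162 162 159 160 160 159 162 165 164 152  41  18  16  22  18
  19  20  19  19  52 157 127  89  91  94  95  93  89  91  92  91  96  94
  89  91  88  91]
165 [ 65  66  72  73  86  90 107 106 100 101 104 121  30  18  16  18  21  22
  19  20  20  50 160 120 136 159 158  93  92  92  92  92  92  94  95  92
  92  93  89  91]
170 [223 223 223 224 224 223 223 222 222 222 213  30   9  11  11  10  14  13
  13  10  28  92  97 124 162 160 153 119 129 101  73  72  81 108 106 114
 102  91  95  91]
```

```bash
cat >> h.py <<'E'
O=np.array([.643,-.1613]);AX=np.array([-.9926,.1217]);LY=np.array([-.1217,-.9926]) # tray x, tray y (z up)
def tray(p): p=np.asarray(p)[:2]-O; return np.array([p@AX,p@LY])
def world(x,y=0): return O+x*AX+y*LY
def go(x,y,z,ang=np.arctan2(LY[1],LY[0])):
    o=status.get_obs();r=R.from_quat(o["tool_rot"]);d=r.inv().apply(np.array([x,y,z])-o["tool_pos"])
    xa=r.apply([1,0,0]);cur=np.arctan2(xa[1],xa[0]);dt=-(ang-cur);dt=(dt+np.pi/2)%np.pi-np.pi/2
    print("shift cm",(d*100).round(2),"turn",round(dt,3),"t",round(o["clock"],2),"tcp",o["tool_pos"].round(4),"F",o["ft_force"].round(1),"gap",round(o["finger_gap"]*91,1))
E
python3 -c "
from h import *
go(.56,-.2,.2);go(.4497,.202,.12)"
```

```text
shift cm [-37.07 -49.52   3.59] turn 0.366 t 0.4 tcp [ 0.169  -0.6792  0.2358] F [-0.7 -0.8  0.7] gap 91.2
shift cm [-78.74 -48.52  11.6 ] turn 0.366 t 0.4 tcp [ 0.169  -0.6792  0.2358] F [-0.7 -0.8  0.7] gap 91.2
```

drive_tool:
  series: "9.12 -5 -6 0 0.1; 9.12 -9 -12 0.5 0.2; 9.12 -13 -17.5 1 0.3; 9.12 -17 -23 1.5 0.366; 9.12 -21 -28 2 0.366; 9.12 -25 -33 2.5 0.366; 9.12 -29 -39 3 0.366; 9.12 -33 -44 3.6 0.366"
  grip_force: 25

```text
clock: 1.4
tool_pos: [0.4853, -0.2913, 0.2045]
tool_rot: [-0.663, 0.749, -0.0, 0.0]
ft_force: [0.1, -0.5, -0.5]
finger_gap: 1.003
```

```bash
python3 -c "
from h import *
go(.4497,.202,.12)"
```

```text
shift cm [-48.53   9.56   8.42] turn -0.0 t 1.4 tcp [ 0.4853 -0.2913  0.2045] F [ 0.1 -0.5 -0.5] gap 91.3
```

drive_tool:
  series: "9.12 -6 0 0 0; 9.12 -12 0 0 0; 9.12 -18 1 0 0; 9.12 -24 3 1 0; 9.12 -30 5 2 0; 9.12 -36 6.5 4 0; 9.12 -42 8 6 0; 9.12 -48.5 9.6 8.4 0"

```text
clock: 2.4
tool_pos: [0.4496, 0.1867, 0.1257]
tool_rot: [-0.663, 0.749, -0.0, 0.001]
ft_force: [1.7, -0.3, 0.0]
finger_gap: 0.999
```

drive_tool:
  series: "9.12 0 0 0 0; 9.12 0 0 0 0"

```text
clock: 2.65
tool_pos: [0.4499, 0.1846, 0.126]
tool_rot: [-0.663, 0.749, -0.0, -0.0]
ft_force: [0.2, 0.1, 0.4]
finger_gap: 0.999
```

```bash
python3 - <<'E'
from meas import *
go(.4497,.202,.034)
s=viewer.grab_frame("side");t=viewer.grab_frame("top")
crop(t,190,160,350,290,4,"pics/t2.png"); crop(s,265,160,415,300,4,"pics/s3.png")
E
```

```text
shift cm [-1.73  0.23  9.2 ] turn 0.001 t 2.65 tcp [0.4499 0.1846 0.126 ] F [0.2 0.1 0.4] gap 90.9
```

View pics/t2.png

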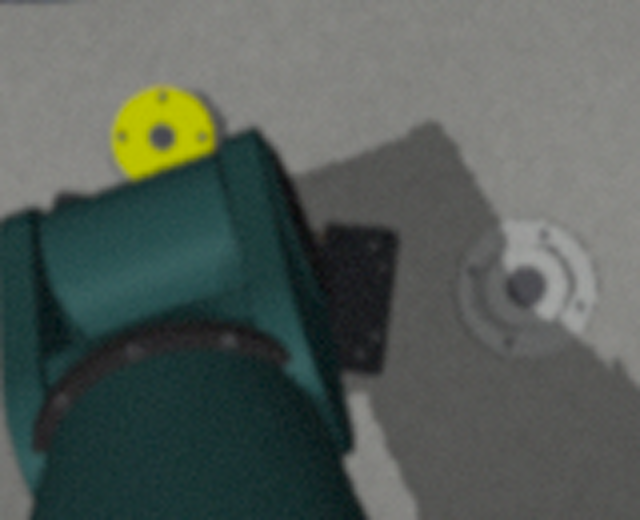

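View pics/s3.png

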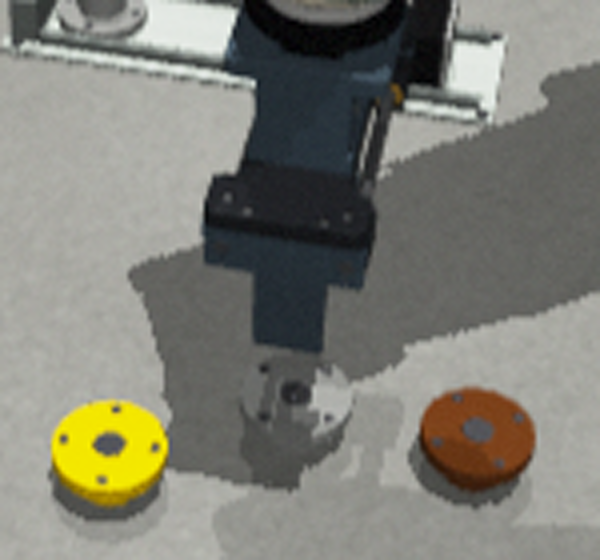

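drive_tool:
  series: "9.12 -1.7 0.2 0 0; 9.12 -1.7 0.2 3 0; 9.12 -1.7 0.2 6 0; 9.12 -1.7 0.2 9.1 0; 9.12 -1.7 0.2 9.1 0; 9.12 -1.7 0.2 9.1 0"

```text
clock: 3.5
tool_pos: [0.4506, 0.202, 0.0358]
tool_rot: [-0.662, 0.749, -0.0, 0.0]
ft_force: [0.1, -1.2, 0.0]
finger_gap: 0.999
```

```bash
python3 - <<'E'
from meas import *
go(.4497,.202,.034)
s=viewer.grab_frame("side")
crop(s,265,190,415,300,5,"pics/s4.png")
E
```

```text
shift cm [0.01 0.08 0.18] turn -0.001 t 3.5 tcp [0.4506 0.202  0.0358] F [ 0.1 -1.2  0. ] gap 90.9
```

View pics/s4.png

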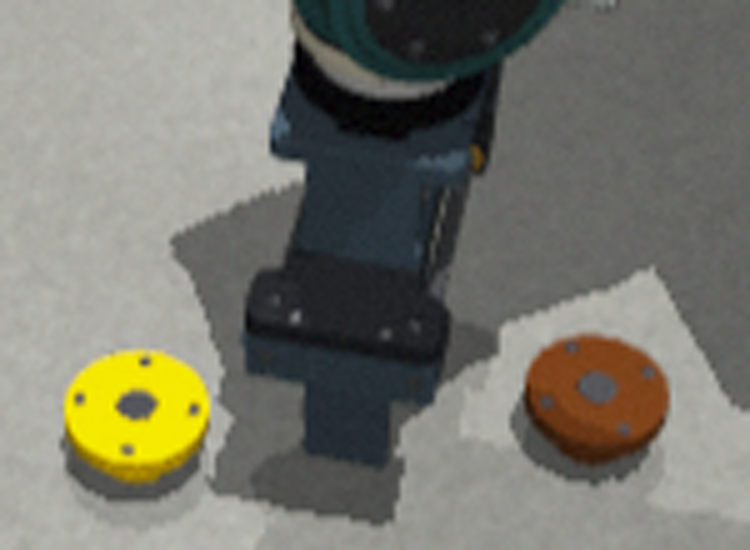

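drive_tool:
  series: "5 0 0 0 0; 5 0 0 0 0; 5 0 0 0 0; 5 0 0 0 0; 5 0 0 0 0; 5 0 0 0 0"
  grip_force: 30

```text
clock: 4.3
tool_pos: [0.45, 0.2018, 0.0351]
tool_rot: [-0.663, 0.749, -0.0, 0.0]
ft_force: [-1.8, -1.5, 7.0]
finger_gap: 0.667
```

drive_tool:
  series: "5 0 0 0 0; 5 0 0 -3 0; 5 0 0 -6 0; 5 0 0 -9 0; 5 0 0 -9 0; 5 0 0 -9 0"

```text
clock: 5.05
tool_pos: [0.4493, 0.2016, 0.1239]
tool_rot: [-0.663, 0.749, 0.0, -0.0]
ft_force: [-0.0, 0.0, -2.2]
finger_gap: 0.668
```

```bash
python3 - <<'E'
from meas import *
x,y=world(.088);print(x,y)
go(x,y,.12)
s=viewer.grab_frame("side")
crop(s,265,160,415,300,4,"pics/s5.png")
E
```

```text
0.5556512 -0.1505904
shift cm [ 33.66 -14.85   0.4 ] turn -0.0 t 5.05 tcp [0.4493 0.2016 0.1239] F [-0.   0.  -2.2] gap 60.8
```

View pics/s5.png

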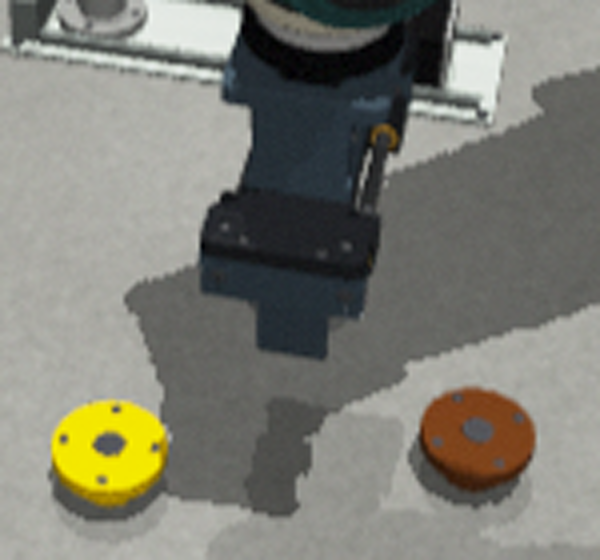

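drive_tool:
  series: "5 5 -2 0 0; 5 10 -4.5 0 0; 5 15 -6.5 0 0; 5 20 -9 0 0; 5 25 -11 0 0; 5 29 -13 0 0; 5 32 -14.3 0 0; 5 33.7 -14.9 0 0"

```text
clock: 6.1
tool_pos: [0.5563, -0.152, 0.1234]
tool_rot: [-0.662, 0.749, 0.001, -0.0]
ft_force: [0.2, -0.2, -3.2]
finger_gap: 0.668
```

drive_tool:
  series: "5 0 0 0 0; 5 0 0 0 0; 5 0 0 0 0"

```text
clock: 6.48
tool_pos: [0.5564, -0.1499, 0.1247]
tool_rot: [-0.663, 0.749, 0.0, -0.0]
ft_force: [-0.9, 0.1, -2.7]
finger_gap: 0.67
```

```bash
python3 - <<'E'
from meas import *
x,y=world(.088)
go(x,y,.12)
s=viewer.grab_frame("side");t=viewer.grab_frame("top")
crop(s,230,60,400,200,4,"pics/s6.png")
crop(t,350,130,500,290,4,"pics/t6.png")
E
```

```text
shift cm [0.08 0.07 0.47] turn 0.001 t 6.47 tcp [ 0.5564 -0.1499  0.1247] F [-0.9  0.1 -2.7] gap 61.0
```

View pics/s6.png

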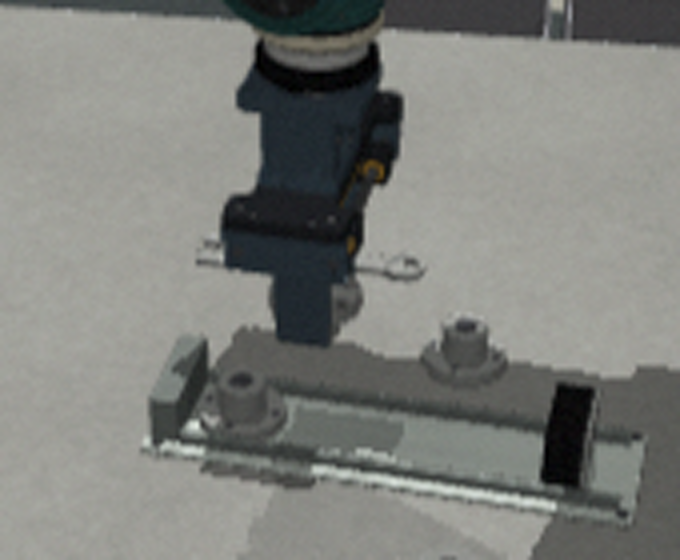

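View pics/t6.png

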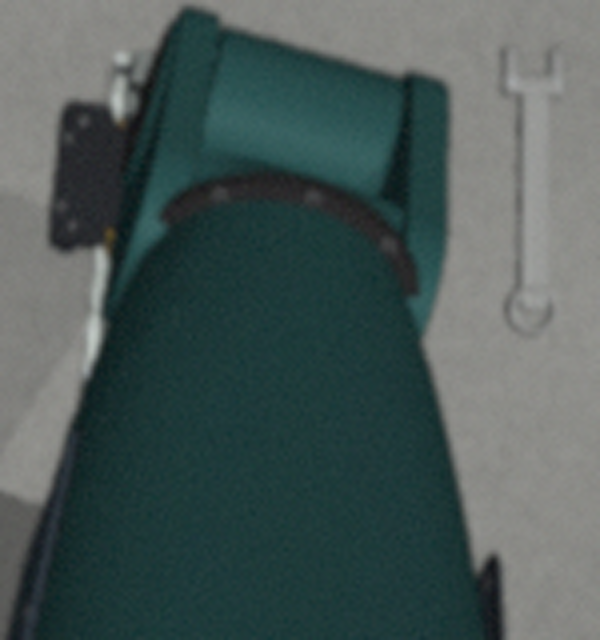

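```bash
python3 - <<'E'
from meas import *
s=viewer.grab_frame("side")
crop(s,285,115,335,160,14,"pics/s7.png")
o=status.get_obs()["tool_pos"]
a=np.linspace(0,2*np.pi,60)
for z in(.121,.111):
  p=proj(s,np.c_[o[0]+.031*np.cos(a),o[1]+.031*np.sin(a),np.full(60,z-.0005)]); print(p.min(0),p.max(0))
E
```

```text
[296.54776534 125.37079538] [320.07479724 138.31698209]
[296.59744108 128.54573584] [319.99905771 141.54291026]
```

View pics/s7.png

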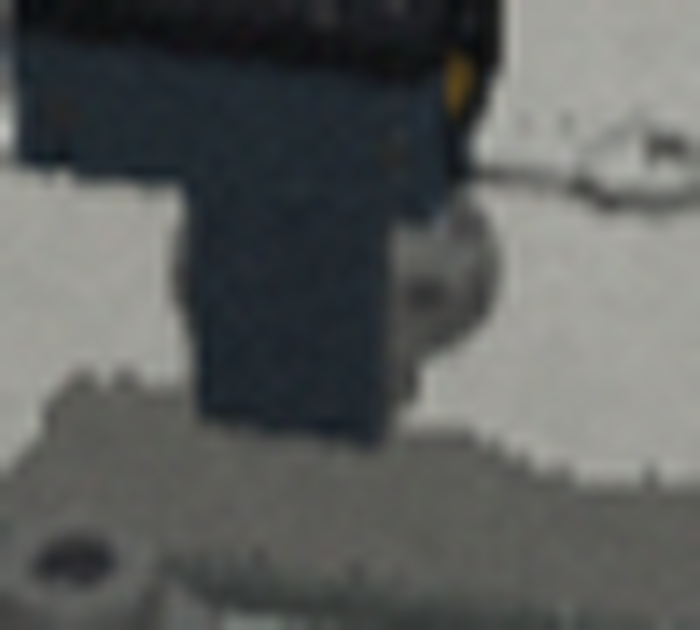

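drive_tool:
  series: "5 0.1 0.05 0 0; 5 0.1 0.05 3 0; 5 0.1 0.05 5.5 0; 5 0.1 0.05 7 0; 5 0.1 0.05 7.6 0; 5 0.1 0.05 8 0; 5 0.1 0.05 8 0"

```text
clock: 7.5
tool_pos: [0.5564, -0.1519, 0.0452]
tool_rot: [-0.663, 0.749, -0.0, 0.0]
ft_force: [-0.4, 0.1, -3.2]
finger_gap: 0.673
```

```bash
python3 - <<'E'
from meas import *
x,y=world(.088)
go(x,y,.0415)
s=viewer.grab_frame("side")
crop(s,250,100,400,200,5,"pics/s8.png")
E
```

```text
shift cm [-0.12  0.09  0.37] turn -0.0 t 7.5 tcp [ 0.5564 -0.1519  0.0452] F [-0.4  0.1 -3.2] gap 61.3
```

View pics/s8.png

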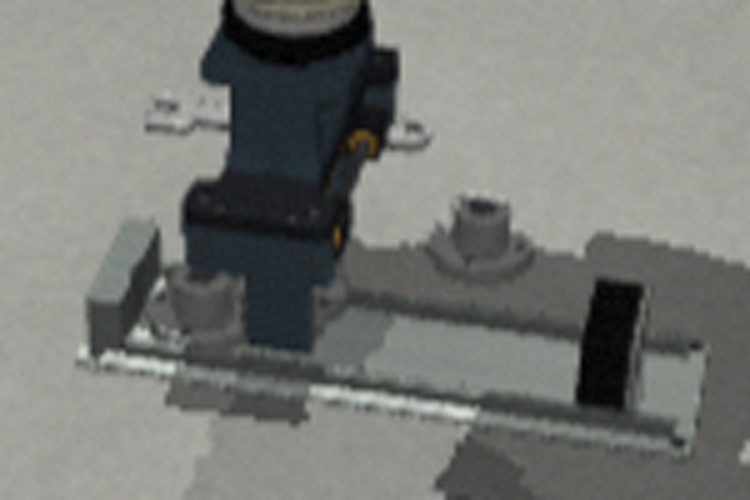

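drive_tool:
  series: "5 0 0.05 0.15 0; 5 0 0.05 0.3 0; 5 0 0.05 0.3 0"

```text
clock: 7.92
tool_pos: [0.5555, -0.1517, 0.0418]
tool_rot: [-0.663, 0.749, 0.0, -0.0]
ft_force: [-0.6, -0.1, -3.0]
finger_gap: 0.666
```

drive_tool:
  series: "5 0 0 0 0"

```text
clock: 8.05
tool_pos: [0.5556, -0.1518, 0.0418]
tool_rot: [-0.663, 0.749, 0.0, -0.0]
ft_force: [-0.2, 0.7, -2.2]
finger_gap: 0.668
```

drive_tool:
  series: "5 -0.05 0 0.07 0; 5 -0.05 0 0.12 0; 5 -0.05 0 0.12 0"

```text
clock: 8.43
tool_pos: [0.5558, -0.1513, 0.0411]
tool_rot: [-0.663, 0.749, -0.0, 0.0]
ft_force: [-3.5, 0.1, 7.1]
finger_gap: 0.67
```

drive_tool:
  series: "7.6 0 0 0 0; 7.6 0 0 0 0; 7.6 0 0 0 0; 7.6 0 0 -3 0; 7.6 0 0 -6 0; 7.6 0 0 -10 0; 7.6 0 0 -12 0"

```text
clock: 9.3
tool_pos: [0.5563, -0.1514, 0.1625]
tool_rot: [-0.663, 0.749, -0.001, 0.001]
ft_force: [-0.4, -0.1, 0.5]
finger_gap: 0.83
```

```bash
python3 - <<'E'
from meas import *
go(.457,-.2537,.15)
s=viewer.grab_frame("side")
crop(s,250,100,400,200,5,"pics/s9.png")
E
```

```text
shift cm [11.36  8.61  1.23] turn -0.0 t 9.3 tcp [ 0.5563 -0.1514  0.1625] F [-0.4 -0.1  0.5] gap 75.5
```

View pics/s9.png

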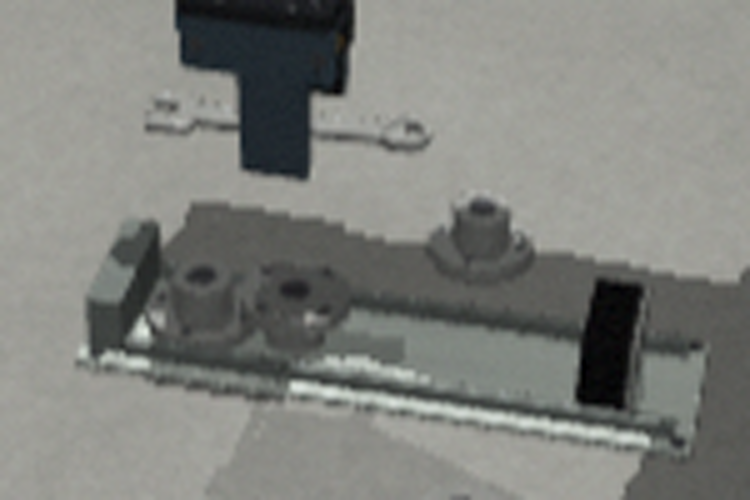

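drive_tool:
  series: "6.5 4 3 0 0; 6.5 8 6 0 0; 6.5 11.4 8.6 1 0; 6.5 11.4 8.6 4 0; 6.5 11.4 8.6 6 0; 6.5 11.4 8.6 6 0; 6.5 11.4 8.6 6 0"

```text
clock: 10.22
tool_pos: [0.4565, -0.2539, 0.1008]
tool_rot: [-0.663, 0.749, 0.0, 0.0]
ft_force: [0.2, 0.4, 0.4]
finger_gap: 0.712
```

```bash
python3 - <<'E'
from meas import *
go(.457,-.253,.038)
s=viewer.grab_frame("side")
crop(s,300,80,400,180,6,"pics/s10.png")
for uv in [(346.2,141.0)]: print(onz(s,uv,.032))
E
```

```text
shift cm [-0.1  -0.03  6.28] turn -0.0 t 10.22 tcp [ 0.4565 -0.2539  0.1008] F [0.2 0.4 0.4] gap 64.8
[ 0.45687919 -0.25080217  0.032     ]
```

View pics/s10.png

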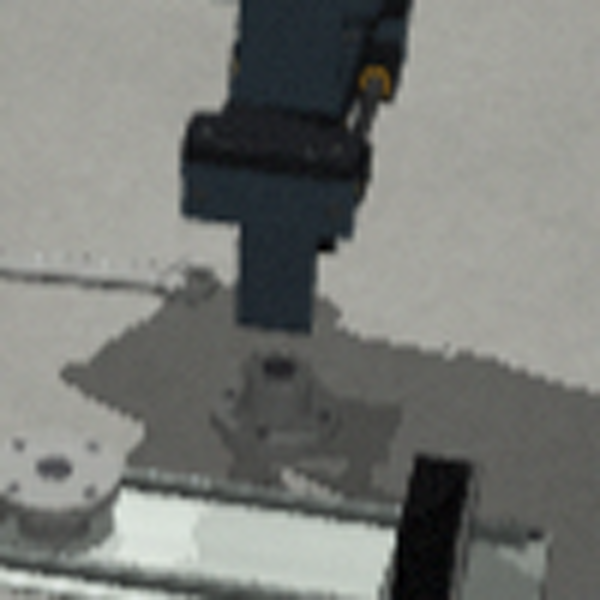

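drive_tool:
  series: "6.5 -0.1 0 3 0; 6.5 -0.1 0 5.5 0; 6.5 -0.1 0 6.3 0; 6.5 -0.1 0 6.3 0; 2.5 -0.1 0 6.3 0; 2.5 -0.1 0 6.3 0; 2.5 -0.1 0 6.3 0; 2.5 -0.1 0 6.3 0"

```text
clock: 11.28
tool_pos: [0.4568, -0.2531, 0.038]
tool_rot: [-0.663, 0.749, -0.0, 0.0]
ft_force: [-2.1, 0.9, 5.3]
finger_gap: 0.365
```

drive_tool:
  series: "2.5 0 0 0 0; 2.5 0 0 0 0; 2.5 0 0 -3 0; 2.5 0 0 -6 0; 2.5 0 0 -9 0; 2.5 0 0 -9 0; 2.5 0 0 -9 0"

```text
clock: 12.15
tool_pos: [0.4559, -0.2526, 0.1266]
tool_rot: [-0.663, 0.749, 0.001, -0.0]
ft_force: [-0.1, 0.9, -4.5]
finger_gap: 0.365
```

```bash
python3 - <<'E'
from meas import *
x,y=world(.148)
go(x,y,.13)
s=viewer.grab_frame("side")
crop(s,250,60,410,200,5,"pics/s11.png")
E
```

```text
shift cm [-11.34  -2.65  -0.34] turn -0.0 t 12.15 tcp [ 0.4559 -0.2526  0.1266] F [-0.1  0.9 -4.5] gap 33.2
```

View pics/s11.png

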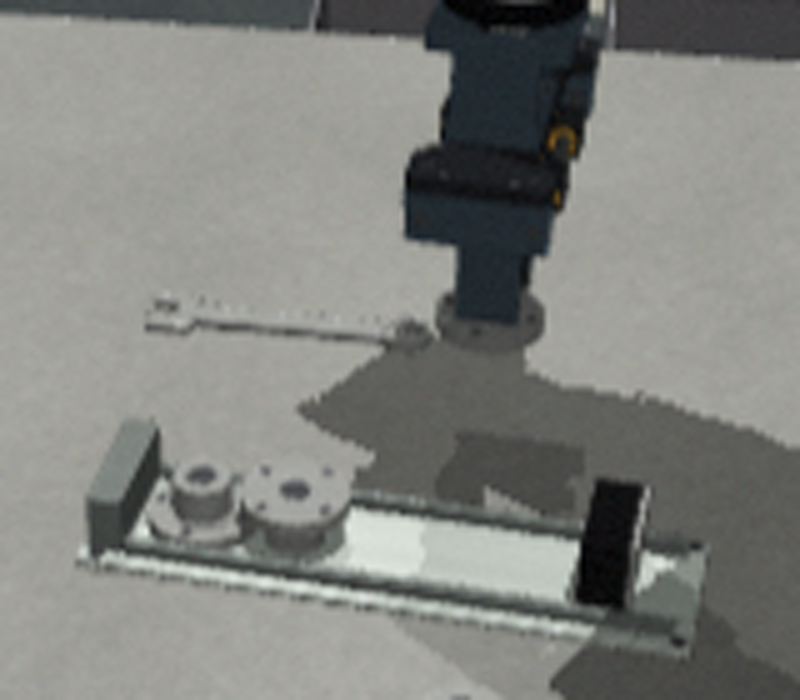

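```bash
python3 - <<'E'
from meas import *
t=viewer.grab_frame("top");s=viewer.grab_frame("side")
crop(t,350,130,500,290,4,"pics/t11.png")
for n,b in [("first",(290.3,154.6)),("inv",(308.6,157.6))]:
    h=hole(s,*b,r=3);p=onz(s,h,.038);print(n,h,p.round(4),tray(p).round(4))
# upright brim in hand predicted extents
o=status.get_obs()["tool_pos"];a=np.linspace(0,2*np.pi,60)
p=proj(s,np.c_[o[0]+.031*np.cos(a),o[1]+.031*np.sin(a),np.full(60,o[2]-.033)]);print(p.min(0),p.max(0))
E
```

```text
first [289.80985915 154.58450704] [ 0.6086 -0.156   0.038 ] [ 0.0348 -0.001 ]
inv [308.58333333 157.54487179] [ 0.5555 -0.1486  0.038 ] [ 0.0884 -0.002 ]
[336.86958625 116.78449974] [358.8098514  128.53884339]
```

View pics/t11.png

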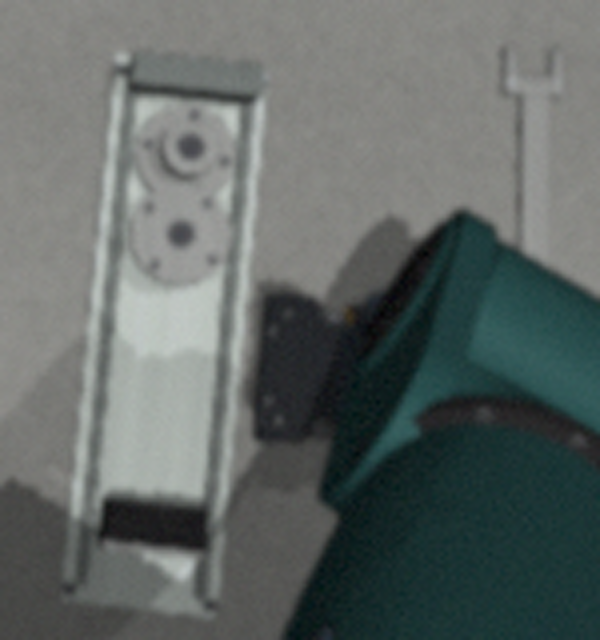

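drive_tool:
  series: "2.5 -4 -1 0 0; 2.5 -8 -2 0 0; 2.5 -11.3 -2.7 0 0; 2.5 -11.3 -2.7 0 0; 2.5 -11.3 -2.7 2 0; 2.5 -11.3 -2.7 4.5 0; 2.5 -11.3 -2.7 6 0; 2.5 -11.3 -2.7 6 0"

```text
clock: 13.3
tool_pos: [0.4958, -0.1443, 0.0662]
tool_rot: [-0.662, 0.749, 0.001, -0.001]
ft_force: [-0.4, 0.3, -2.8]
finger_gap: 0.364
```

```bash
python3 - <<'E'
from meas import *
x,y=world(.148)
go(x,y,.044)
s=viewer.grab_frame("side")
crop(s,250,60,410,200,5,"pics/s12.png")
E
```

```text
shift cm [-0.1  -0.02  2.22] turn -0.001 t 13.3 tcp [ 0.4958 -0.1443  0.0662] F [-0.4  0.3 -2.8] gap 33.1
```

View pics/s12.png

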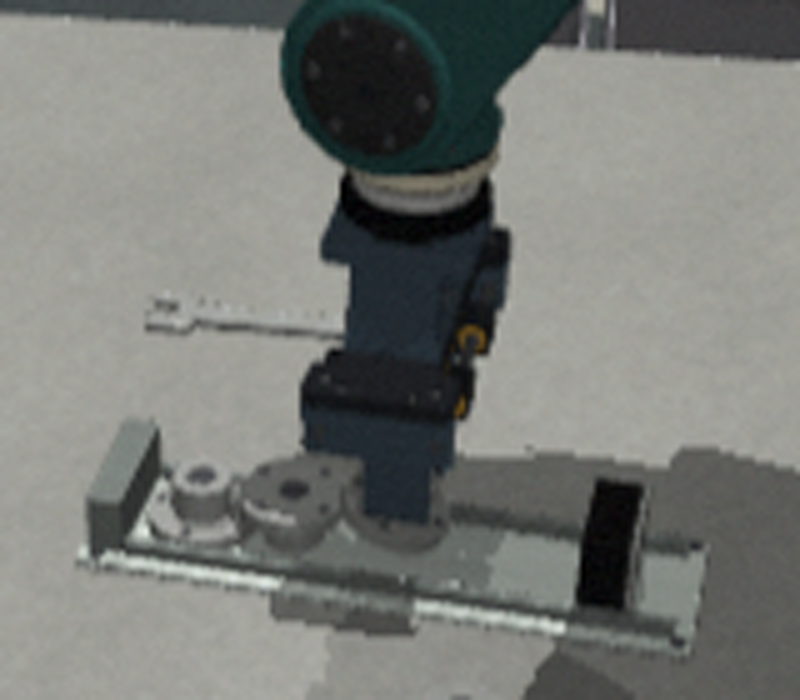

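drive_tool:
  series: "2.5 0 0 -1.5 0; 2.5 -0.1 0.9 -1.5 0; 2.5 -0.1 0.9 -1 0; 2.5 -0.1 0.9 0.5 0; 2.5 -0.1 0.9 1.2 0; 2.5 -0.1 0.9 1.5 0; 2.5 -0.1 0.9 1.5 0; 2.5 -0.1 0.9 1.5 0"

```text
clock: 14.35
tool_pos: [0.4884, -0.142, 0.0528]
tool_rot: [-0.663, 0.749, -0.0, 0.0]
ft_force: [-1.2, -0.1, -3.4]
finger_gap: 0.364
```

```bash
python3 - <<'E'
from meas import *
x,y=world(.157)
go(x,y,.044)
s=viewer.grab_frame("side")
crop(s,270,120,400,200,6,"pics/s13.png")
E
```

```text
shift cm [0.03 0.12 0.88] turn -0.0 t 14.35 tcp [ 0.4884 -0.142   0.0528] F [-1.2 -0.1 -3.4] gap 33.1
```

View pics/s13.png

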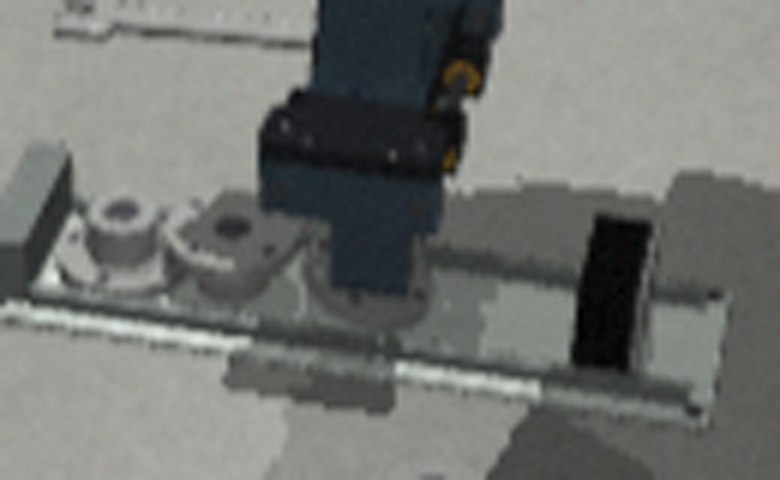

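drive_tool:
  series: "2.5 0 0 0.3 0; 2.5 0 0 0.6 0; 2.5 0 0 0.8 0; 2.5 0 0 0.8 0; 2.5 0 0 0.8 0"

```text
clock: 15.02
tool_pos: [0.4918, -0.143, 0.0464]
tool_rot: [-0.663, 0.749, -0.003, 0.002]
ft_force: [8.4, 0.5, 11.3]
finger_gap: 0.364
```

```bash
python3 - <<'E'
from meas import *
x,y=world(.157)
go(x,y,.044)
s=viewer.grab_frame("side");print(status.get_obs()["moment"])
crop(s,300,130,390,200,8,"pics/s14.png")
E
```

```text
shift cm [-0.02  0.47  0.24] turn -0.0 t 15.03 tcp [ 0.4918 -0.143   0.0464] F [ 8.4  0.5 11.3] gap 33.1
[ 0.04139319 -1.42642339 -0.0539169 ]
```

View pics/s14.png

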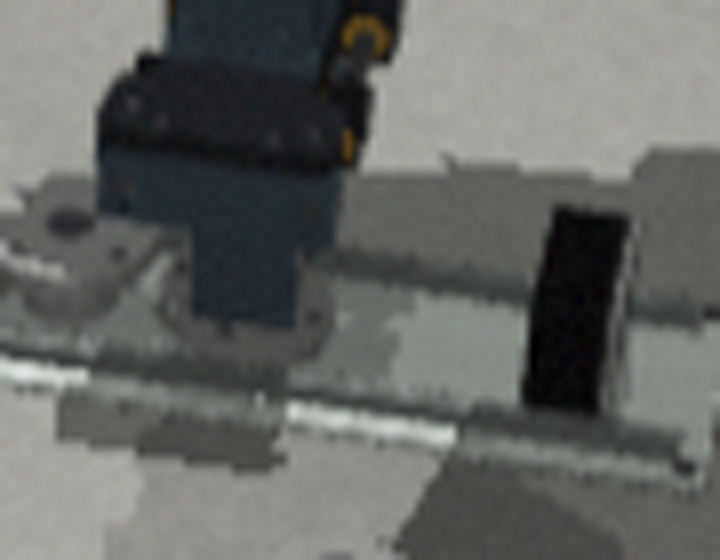

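drive_tool:
  series: "5.5 0 0 0 0; 5.5 0 0 0 0; 5.5 0 0 0 0; 5.5 0 0 0 0; 5.5 0 0 -3 0; 5.5 0 0 -6 0; 5.5 0 0 -9 0; 5.5 0 0 -9 0"

```text
clock: 16.08
tool_pos: [0.4894, -0.1424, 0.1365]
tool_rot: [-0.663, 0.749, -0.002, 0.001]
ft_force: [0.4, -0.1, -0.7]
finger_gap: 0.602
```

```bash
python3 - <<'E'
from meas import *
x,y=world(.157)
go(x,y,.044)
s=viewer.grab_frame("side")
crop(s,260,110,400,200,5,"pics/s15.png")
E
```

```text
shift cm [0.   0.25 9.25] turn -0.0 t 16.07 tcp [ 0.4894 -0.1424  0.1365] F [ 0.4 -0.1 -0.7] gap 54.8
```

View pics/s15.png

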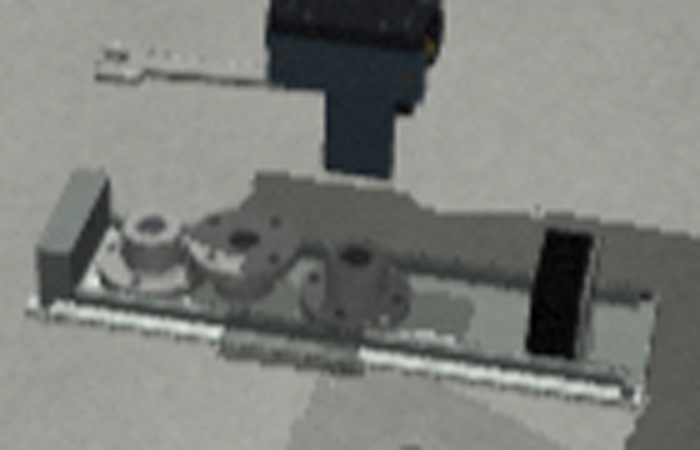

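```bash
python3 - <<'E'
from meas import *
s=viewer.grab_frame("side")
for n,b in [("first",(290.2,154.6)),("inv",(308.2,157.6)),("up",(330.8,160.8))]:
    h=hole(s,*b,r=3);p=onz(s,h,.038);print(n,h,p.round(4),tray(p).round(4))
print(status.get_obs()["joint_pos"].round(2))
x,y=world(.26);print(onz(s,(0,0),0)[:0],world(.28))
x,y=world(.234);print(x,y,np.hypot(x,y));go(x,y,.12,np.arctan2(AX[1],AX[0]))
E
```

```text
first [289.82978723 154.59574468] [ 0.6085 -0.156   0.038 ] [ 0.0349 -0.0011]
inv [308.25390625 157.53515625] [ 0.5564 -0.1485  0.038 ] [ 0.0875 -0.0022]
up [330.75572519 160.84732824] [ 0.4937 -0.1407  0.038 ] [ 0.1507 -0.0022]
[-0.33  0.24  2.16  0.    0.74  1.36]
[] [ 0.365072 -0.127224]
0.4107316 -0.1328222 0.43167370090312424
shift cm [0.04 7.79 1.44] turn 1.571 t 16.18 tcp [ 0.4881 -0.1419  0.1344] F [ 0.4 -0.4 -0.4] gap 54.9
```

drive_tool:
  series: "9.12 0 2 0 -0.18; 9.12 0 4 0 -0.36; 9.12 0 6 0 -0.54; 9.12 0 7.5 0 -0.72; 9.12 0 7.5 0 -0.9; 9.12 0 7.5 0 -1.08; 9.12 0 7.5 0 -1.26; 9.12 0 7.5 0 -1.44"

```text
clock: 17.18
tool_pos: [0.4131, -0.1326, 0.1335]
tool_rot: [0.992, -0.123, -0.001, -0.0]
ft_force: [0.5, -0.3, -0.5]
finger_gap: 0.999
```

drive_tool:
  series: "9.12 0 0 0 -0.131; 9.12 0 0 0 -0.131; 9.12 0 0 0 -0.131"

```text
clock: 17.55
tool_pos: [0.4135, -0.1327, 0.1341]
tool_rot: [0.998, -0.062, -0.0, -0.0]
ft_force: [0.5, 0.1, -0.8]
finger_gap: 1.001
```

```bash
python3 - <<'E'
from meas import *
s=viewer.grab_frame("side");t=viewer.grab_frame("top")
print(status.get_obs()["joint_pos"].round(3))
x,y=world(.238);print(x,y,np.hypot(x,y));go(x,y,.12,np.arctan2(AX[1],AX[0]))
crop(s,260,90,400,200,5,"pics/s16.png")
crop(t,350,130,450,290,4,"pics/t16.png")
E
```

```text
[-0.364  0.127  2.3   -0.     0.715 -0.24 ]
0.40676120000000004 -0.1323354 0.4277468081921828
shift cm [-0.69  0.04  1.44] turn -0.002 t 17.65 tcp [ 0.4137 -0.1328  0.1344] F [-0.5  0.4  0.5] gap 91.1
```

View pics/s16.png

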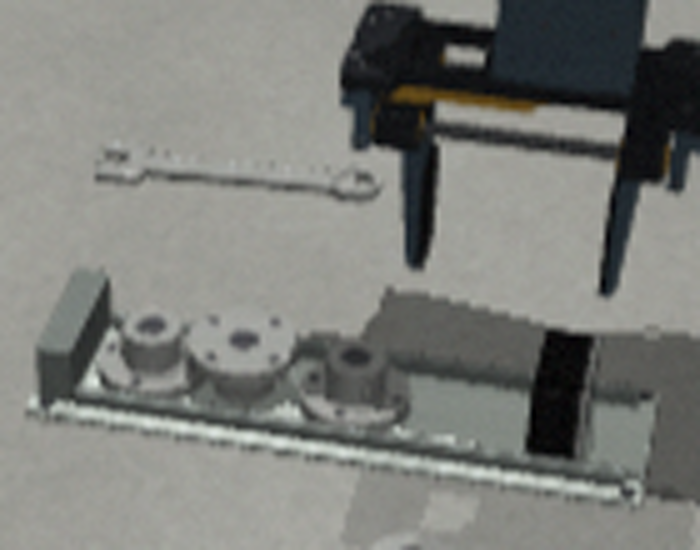

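View pics/t16.png

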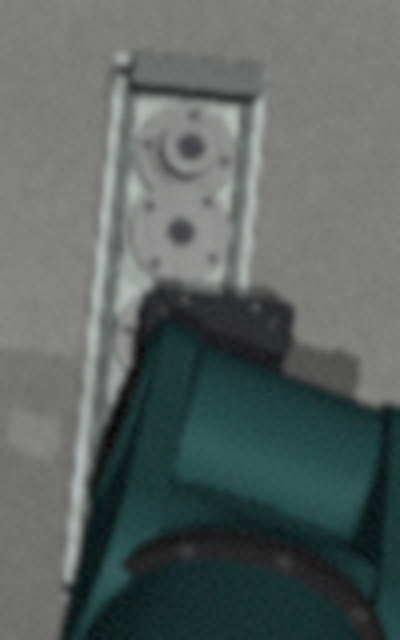

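drive_tool:
  series: "9.12 -0.5 0 1 0; 9.12 -1 0 2 0; 9.12 -1.3 0 2.5 0; 9.12 -1.3 0 2.5 0; 9.12 -1.3 0 2.5 0"

```text
clock: 18.27
tool_pos: [0.4012, -0.1313, 0.1098]
tool_rot: [0.998, -0.061, 0.0, 0.0]
ft_force: [-0.6, -0.6, -0.3]
finger_gap: 1.004
```

```bash
python3 - <<'E'
from meas import *
s=viewer.grab_frame("side")
print(status.get_obs()["joint_pos"].round(3),tray(status.get_obs()["tool_pos"]))
x,y=world(.244);go(x,y,.064,np.arctan2(AX[1],AX[0]))
crop(s,320,110,420,200,7,"pics/s17.png")
# predicted px of the follower's back top edge, both rail sides
for X in(.2486,.2786):
  for Y in (-.03,.03): print(X,Y,[ (proj(s,[*world(X,Y),z])[0]).round(1).tolist() for z in(.015,.054)])
E
```

```text
[-0.372  0.16   2.329  0.     0.651 -0.25 ] [ 0.24360323 -0.00030702]
shift cm [-0.04  0.03  4.59] turn -0.0 t 18.32 tcp [ 0.4013 -0.1314  0.1099] F [ 0.3  0.5 -0.1] gap 91.4
0.2486 -0.03 [[364.1, 179.0], [365.4, 167.4]]
0.2486 0.03 [[367.3, 165.9], [368.5, 154.4]]
0.2786 -0.03 [[375.2, 180.6], [376.7, 169.1]]
0.2786 0.03 [[378.0, 167.4], [379.5, 156.0]]
```

View pics/s17.png

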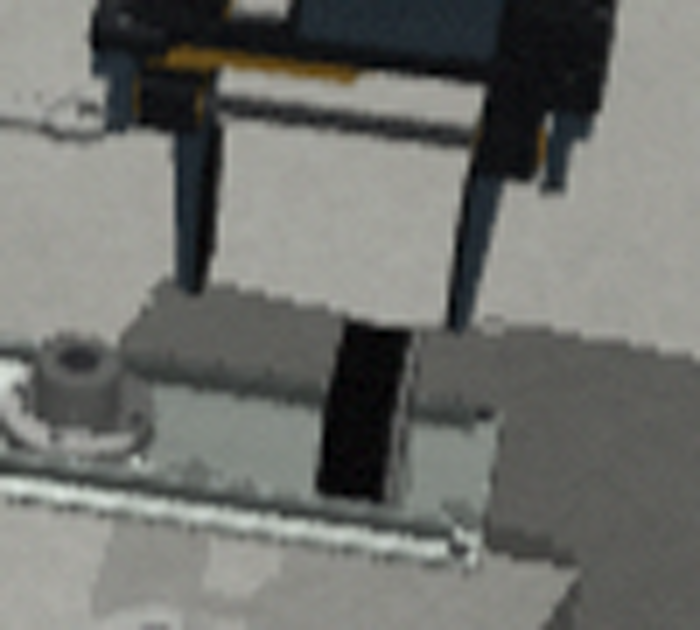

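drive_tool:
  series: "9.12 0 0 2 0; 9.12 0 0 4 0; 9.12 0 0 4.6 0; 9.12 0 0 4.6 0; 9.12 0 0 4.6 0"

```text
clock: 18.95
tool_pos: [0.4014, -0.1314, 0.0643]
tool_rot: [0.998, -0.061, 0.0, 0.0]
ft_force: [0.1, -0.3, -0.0]
finger_gap: 1.003
```

```bash
python3 - <<'E'
from meas import *
s=viewer.grab_frame("side")
print(status.get_obs()["joint_pos"].round(3),tray(status.get_obs()["tool_pos"]))
x,y=world(.244);go(x,y,.064,np.arctan2(AX[1],AX[0]))
crop(s,320,110,420,200,7,"pics/s18.png")
E
```

```text
[-0.372  0.266  2.333  0.     0.542 -0.25 ] [ 0.24349069 -0.00027273]
shift cm [-0.05  0.03  0.03] turn 0.0 t 19.0 tcp [ 0.4014 -0.1314  0.0643] F [0.1 1.  0.1] gap 90.9
```

View pics/s18.png

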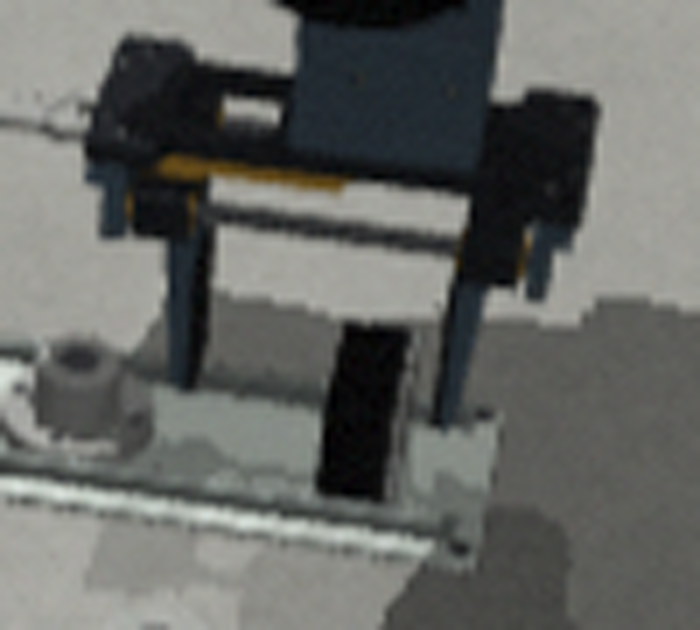

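drive_tool:
  series: "9.12 0.9 0 0 0; 9.12 1.8 0 0 0; 9.12 2.7 0 0 0; 9.12 3.6 0 0 0; 9.12 4.5 0 0 0; 9.12 5.3 0 0 0; 9.12 6 0 0 0; 9.12 6 0 0 0"

```text
clock: 20.0
tool_pos: [0.4614, -0.1388, 0.0637]
tool_rot: [0.998, -0.061, 0.001, 0.0]
ft_force: [0.4, 0.3, 0.2]
finger_gap: 1.0
```

```bash
python3 - <<'E'
from meas import *
s=viewer.grab_frame("side")
print(tray(status.get_obs()["tool_pos"]))
x,y=world(.1425);go(x,y,.064,np.arctan2(AX[1],AX[0]))
crop(s,270,100,400,200,6,"pics/s19.png")
E
```

```text
[ 0.18333858 -0.00030283]
shift cm [ 4.08  0.03 -0.02] turn 0.0 t 20.05 tcp [ 0.4611 -0.1387  0.0637] F [-0.6 -0.3 -1.1] gap 91.1
```

View pics/s19.png

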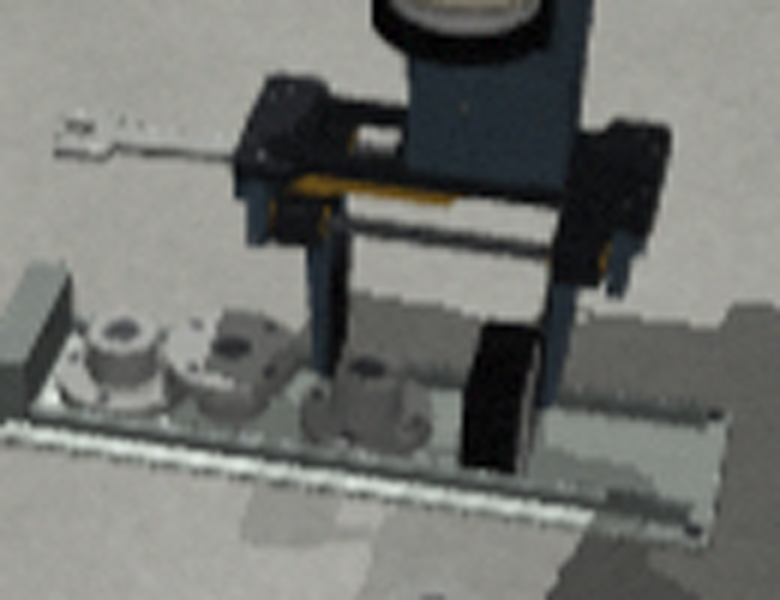

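drive_tool:
  series: "9.12 0.4 0 0 0; 9.12 0.8 0 0 0; 9.12 1.2 0 0 0; 9.12 1.6 0 0 0; 9.12 2 0 0 0; 9.12 2.4 0 0 0; 9.12 2.8 0 0 0; 9.12 2.8 0 0 0"

```text
clock: 21.05
tool_pos: [0.4886, -0.142, 0.0636]
tool_rot: [0.998, -0.061, 0.0, 0.0]
ft_force: [-1.9, -0.4, 0.3]
finger_gap: 1.002
```

```bash
python3 - <<'E'
from meas import *
s=viewer.grab_frame("side")
print(tray(status.get_obs()["tool_pos"]))
x,y=world(.1425);go(x,y,.064,np.arctan2(AX[1],AX[0]))
crop(s,270,100,400,200,6,"pics/s20.png")
E
```

```text
[ 0.15561201 -0.00037051]
shift cm [ 1.31  0.04 -0.04] turn -0.0 t 21.1 tcp [ 0.4886 -0.142   0.0636] F [-0.9 -0.1 -1.2] gap 91.0
```

View pics/s20.png

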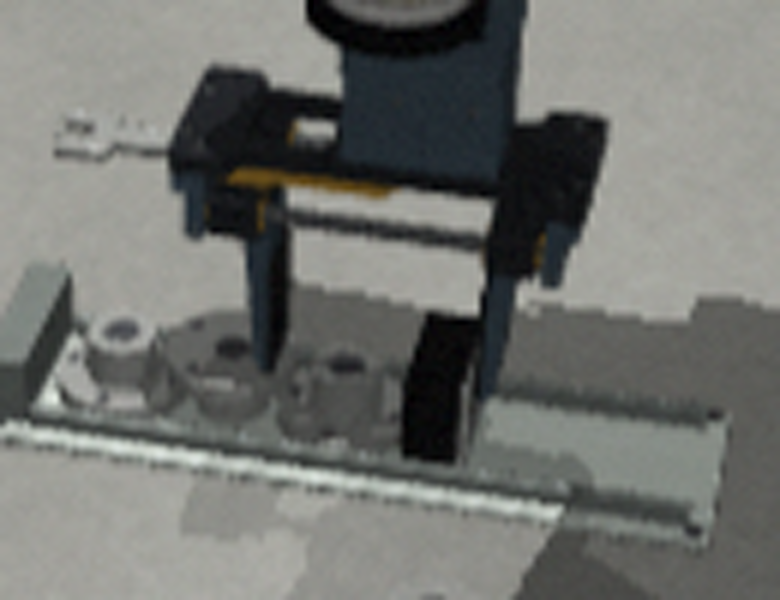

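drive_tool:
  series: "9.12 0.2 0 0 0; 9.12 0.4 0 0 0; 9.12 0.6 0 0 0; 9.12 0.8 0 0 0; 9.12 1 0 0 0; 9.12 1.1 0 0 0; 9.12 1.1 0 0 0"

```text
clock: 21.98
tool_pos: [0.4986, -0.1432, 0.0635]
tool_rot: [0.998, -0.061, -0.001, -0.0]
ft_force: [-6.8, -1.2, 4.0]
finger_gap: 0.997
```

```bash
python3 - <<'E'
from meas import *
s=viewer.grab_frame("side")
print(tray(status.get_obs()["tool_pos"]))
x,y=world(.1425);go(x,y,.064,np.arctan2(AX[1],AX[0]))
crop(s,270,100,400,200,6,"pics/s21.png")
E
```

```text
[ 0.1455121 -0.0004044]
shift cm [ 0.3   0.04 -0.05] turn 0.0 t 22.02 tcp [ 0.4986 -0.1432  0.0635] F [-6.2 -0.5  2.5] gap 91.4
```

View pics/s21.png

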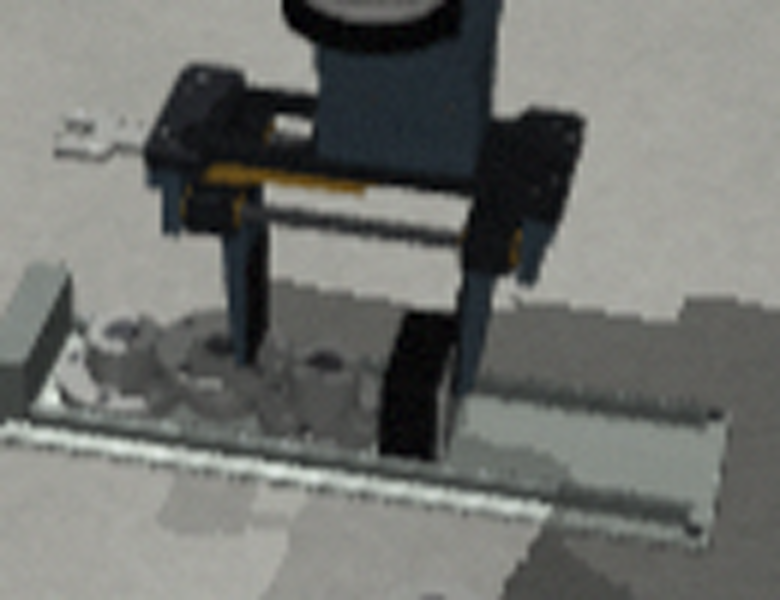

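drive_tool:
  series: "9.12 0.1 0 0 0; 9.12 0.2 0 0 0; 9.12 0.3 0 0 0; 9.12 0.4 0 0 0; 9.12 0.4 0 0 0"

```text
clock: 22.65
tool_pos: [0.5022, -0.1436, 0.0634]
tool_rot: [0.998, -0.061, -0.001, -0.0]
ft_force: [-9.0, -0.6, 7.0]
finger_gap: 0.998
```

drive_tool:
  series: "9.12 0.1 0 0 0; 9.12 0.2 0 0 0; 9.12 0.2 0 0 0"

```text
clock: 23.02
tool_pos: [0.5031, -0.1436, 0.0633]
tool_rot: [0.998, -0.061, -0.002, -0.0]
ft_force: [-14.1, -1.8, 11.9]
finger_gap: 0.998
```

drive_tool:
  series: "9.12 0.1 0 0 0; 9.12 0.2 0 0 0; 9.12 0.2 0 0 0"

```text
clock: 23.4
tool_pos: [0.5035, -0.1436, 0.063]
tool_rot: [0.998, -0.061, -0.004, -0.001]
ft_force: [-23.4, -1.3, 18.5]
finger_gap: 0.999
```

```bash
python3 - <<'E'
from meas import *
s=viewer.grab_frame("side")
print(tray(status.get_obs()["tool_pos"]))
crop(s,270,120,370,200,8,"pics/s22.png")
E
```

```text
[ 0.14062527 -0.0005784 ]
```

View pics/s22.png

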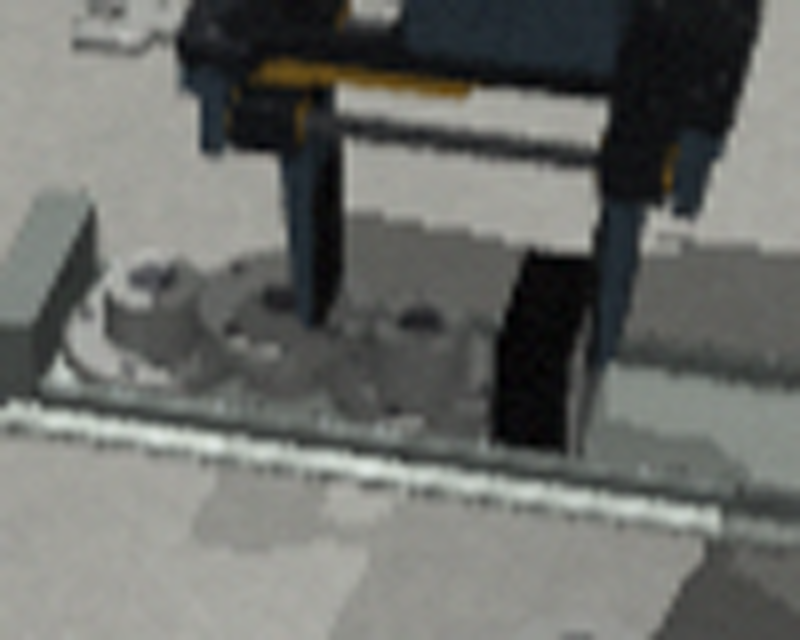

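drive_tool:
  series: "9.12 -0.3 0 0 0; 9.12 -0.7 0 0 0; 9.12 -0.8 0 -2 0; 9.12 -0.8 0 -6 0; 9.12 -0.8 0 -10 0; 9.12 -0.8 0 -14 0; 9.12 -0.8 0 -16 0"

```text
clock: 24.32
tool_pos: [0.5004, -0.1436, 0.2262]
tool_rot: [0.998, -0.061, 0.002, 0.0]
ft_force: [-0.5, 0.7, -0.5]
finger_gap: 1.001
```

drive_tool:
  series: "9.12 0 6 0 0; 9.12 0 12 0 0; 9.12 0 18 0 0; 9.12 0 24 0 0; 9.12 0 28 0 0; 9.12 0 28 0 0"

```text
clock: 25.08
tool_pos: [0.4649, -0.4238, 0.2238]
tool_rot: [0.998, -0.062, 0.001, 0.001]
ft_force: [-0.2, 0.1, 0.4]
finger_gap: 1.001
```

```bash
python3 - <<'E'
from meas import *
s=viewer.grab_frame("side");t=viewer.grab_frame("top");o=status.get_obs();print(o["tool_pos"],o["ft_force"])
crop(s,260,120,370,200,7,"pics/s23.png")
crop(t,350,130,450,290,4,"pics/t23.png")
E
```

```text
[ 0.46509905 -0.42121311  0.22352351] [ 0.38375375 -0.31474264  0.11789744]
```

View pics/s23.png

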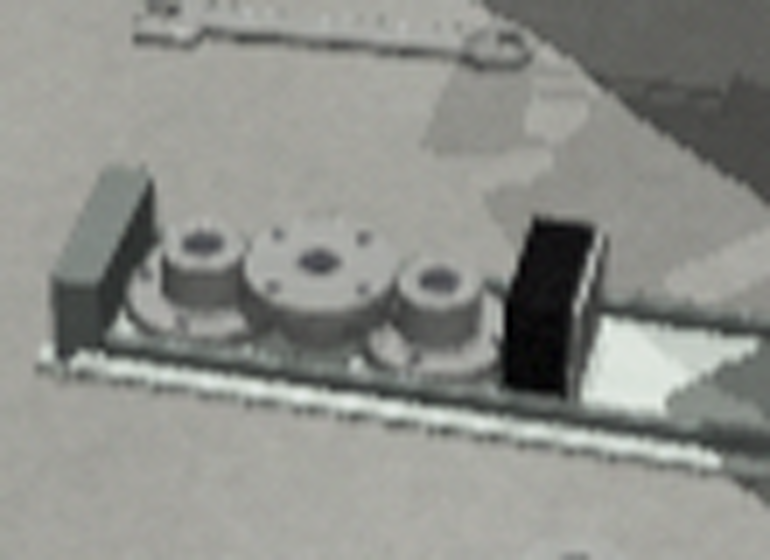

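View pics/t23.png

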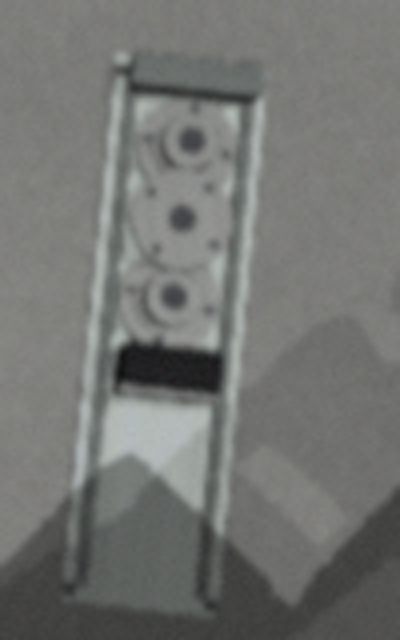

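Looks tight and flat. Measure the distances.

```bash
python3 - <<'E'
from meas import *
s=viewer.grab_frame("side");t=viewer.grab_frame("top")
P=[]
for n,a,b in [("first",(397.4,165),(288.5,154.4)),("inv",(395.4,184.3),(305.3,157)),("up",(393.2,203.8),(322.3,159.6))]:
    ha=hole(t,*a,r=4);hb=hole(s,*b,r=3)
    q=tri([t,s],[ha,hb]);pt=onz(t,ha,.038);ps=onz(s,hb,.038);P.append((pt,ps))
    print(n,ha.round(1),hb.round(1),"z",q.x[2].round(4),"top",tray(pt).round(4),"side",tray(ps).round(4))
for i in (0,1): print([round(float(np.linalg.norm(P[i][k][:2]-P[i+1][k][:2])),4) for k in(0,1)])
g=cv2.cvtColor(t["frame"],cv2.COLOR_RGB2GRAY);print(g[205:235,393])
for v in (216,):
  pass
E
```

```text
first [397.5 164.7] [288.4 154.4] z 0.0358 top [0.0316 0.0014] side [ 0.031  -0.0013]
inv [395.1 184.2] [305.2 157.1] z 0.036 top [0.0797 0.0003] side [ 0.0788 -0.0022]
up [393.  203.8] [322.3 159.6] z 0.0364 top [ 1.274e-01 -1.000e-04] side [ 0.1269 -0.002 ]
[0.0482, 0.0479]
[0.0477, 0.0481]
[ 72  87 112 135 143 139 129 136 145 146 140 104  63  37  32  31  34  33
  33  36  34  46  84 110 113 126 154 170 180 183]
```

```bash
python3 - <<'E'
from meas import *
from rig import ticket
t=viewer.grab_frame("top")
print("follower front",tray(onz(t,(393,216.6),.054)).round(4),status.get_obs()["clock"])
ticket.hand_in()
E
```

```text
follower front [0.1594 0.0008] 25.325
the job is handed in; nothing more can be done
```

I packed the row in the order first, inverted, upright, slid the follower up behind it, and handed the job in at about 25 s. No verdict was reported.

**How it went:**
- **Flanges:** I set the inverted flange down about 53 mm from the first one, its brim over the first one's. The upright went down about 63 mm behind it.
- **Follower:** I pushed it with one spread finger against its back, near the top edge. The push force rose to about 23 N, which showed the row was tight. I then backed off so the robot touches nothing.

**Last checks (from the two cameras):**

| Check | Measured | Required |
|---|---|---|
| First flange, x in the tray | about 31 mm | below 36 mm |
| Inverted flange, x in the tray | about 79 mm | (see spacing) |
| Upright flange, x in the tray | about 127 mm | (see spacing) |
| Centre spacings | about 48 mm each | below 52 mm |
| Offsets from the centre line | within about 2 mm | inverted 10 mm, upright 6 mm |
| Follower front face, from the end stop | about 159 mm (joint about 0.10) | below 163 mm (joint above 0.097) |

- **Flatness:** The measured top heights were 36 mm against the expected 38 mm, within the 2 mm calibration. All three flanges look flat.
- **Bystanders:** I touched none of them. I did not measure their positions again at the end.

**What disagreed or went roughly:**
- The side camera reads about 2 mm differently from the top camera across the tray.
- The first descent of the upright was too close to the inverted brim, so I lifted it, moved it back 9 mm and lowered it again.
- When it touched down it met about 8 N of sideways force, probably because it sat slightly tilted in the grip. It stood flat once released.
- About 18 N of upward force appeared at the end of the push. I did not find the cause.

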